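Push the bit case between the bench dogs to the drill rack

ROBOT

A 6-joint arm with a two-finger parallel gripper is mounted at the origin on the work surface. World frame = base frame: x ahead of the robot, y to its left, z up, the work surface at z = 0. Lengths are in m, angles in rad, forces in N, time in s.
With the tool pointing down it reaches from about 0.375 to 0.975 m from the base axis. Payload 3.8 kg.
Tool frame: the origin (TCP) lies on the mounting face of the last link; the fingertips stand 173 mm ahead of it and the grasp point (between the pads) lies 155 mm ahead of it; z points along the fingers, y is the direction in which the jaws open and shut (so a half turn about z gives the same grasp; the last joint's range is limited). The gripper opens to 85 mm and grips with 20 to 120 N. Pads are 22 mm wide; open, the fingers measure 114 mm over their backs; the gripper's body (76 mm by 85 mm) begins 54 mm behind the grasp point. The pads swing forward as they close: fully open they stand 13 mm farther back than shut.
Start: joints at [-1.294, 0.264, 1.604, -0, 1.274, -0.037], TCP at [0.208, -0.642, 0.405] pointing down, gripper open.
Joint ranges: [-2.63, 2.63], [-0.94, 2.18], [0.31, 2.57], [-1.31, 4.45], [0, 2.66], [-2.55, 2.55]. Speed limits (rad/s): [2.57, 2.57, 3.14, 3.14, 3.14, 3.14].

INTERFACE

Orientations are given as a rotation vector (axis times angle).
In Python, from workcell import bot gives the robot as it stands.
- The arm moves only by the shell command python3 -m jog 'ROWS' [FORCE]. ROWS is JSON, a list that holds one entry, the list of rows, each a list of 7 numbers: the closure, from 0 (fully open) to 1 (shut), then the shift along the tool's x, y, z in cm, then the turn, a rotation vector about the tool's x, y, z in rad. A call has 1 to 12 rows; each row is the pose to reach, as a shift and turn from the pose commanded when the call began, along the tool's axes at that moment; what a row does not reach only later rows make up. A row lasts 1/8 s, in which the tool goes at most 62.5 mm and 10.7 degrees, less where a joint would pass 70% of its speed; a pose out of reach is approached as far as the arm can. A call with a gripper value outside its range is refused whole. The fingers move at their own pace and stop on an object; FORCE is the grip in N (left out, the last holds). Time passes only in rows, so rows that repeat a pose let the fingers close. It gives the time, the measured TCP pose, the force and the opening at its end, in the units of the state.
- bot.read_state(): the state, without advancing time (a new reading comes with each control period).
- bot.read_camera(name): name is "scene" or "top" or "wrist"; returns the picture (384x512x3 uint8, red, green, blue); there is no depth.
- bot.camera_model(name): a dict with "intrinsics" (3x3 intrinsics, pixels), "rvec" (rotation vector, rad) and "tvec" (3), from world to camera coordinates, as OpenCV has them. Camera axes: x right, y down, z forward; pixel columns grow to the right and rows downward; lengths in m; the calibration is good to about 2 mm. The wrist camera is an equidistant fisheye: a pixel r from the principal point sees the ray r / f radians off the axis. A picture is of the moment at which its call begins: read the wrist's pose just before it. camera_model takes no time and is no camera call; for the wrist camera it gives the pose at the moment of the call.
- bot.finish_job(): hands the job in, once; it reports no verdict.
The state is a dict: "time": time; "q": joint angles; "joint_vel": joint speeds; "joint_torque": joint torques, N m; "tool_pos": TCP position; "tcp_rot": TCP orientation; "wrist_force": force on the tool from outside, world axes, zero at the start; "torque": the same for the moment, N m; "width": opening from 0.0 (shut) to 1.0 (fully open).
Only numpy, scipy, OpenCV 4.12 (cv2) and the standard library are available. Lean on these libraries where they do the work, as an engineer would, in place of code of your own. Each camera call takes 0.05 s, during which the arm holds its last target.

TASK

Push the white bit case along the bench through the narrow gap between the two steel bench dogs, until it has come right through and its leading end sits flush against the front of the black drill bit rack. Only push it: keep it flat on the bench and never lift it. Leave everything else on the bench where it stands.

Things in the scene. Friction and masses are not known exactly. Their poses are not given: they have to be found in the camera images.
- case: white plastic bit case with snap lid, loose, lying flat on the bench: 64 wide (its x) x 110 long (its y) x 30 high, vertical corners rounded 8, 0.25 to 0.5 kg. Origin: centre of its underside; z up. Starts on the side of the dogs away from the rack, i.e. at negative y of dogs, its +y end roughly towards the gap but shifted and turned. Sizes in mm.
- dogs: two fixed round steel bench dogs (posts), each 20 dia x 30 high, centres 90 apart, so the gap between them is 70 wide (3 to spare on each side of the case). Origin: midway between them on the bench surface; x axis runs through both dogs, y axis points through the gap towards the rack. Sizes in mm.
- rack: fixed black drill bit rack, 260 long (its x) x 75 deep (its y) x 45 high (back board 100 high), rubber slots with upright drill bits on top. Origin: middle of the lower edge of its flat front face; the front face is the plane y = 0 and looks to -y, towards the dogs; the rack fills y = 0 to 75. It stands square to the gap, its middle within 20 of the gap's centre line, its face 150 to 180 past the dogs' centres. Sizes in mm.
- jar: Bystander, loose: glass jam jar of rivets with a steel lid, 70 dia x 90 high, standing beside the gap; origin centre of its underside (mm).
- hexset: Bystander, loose: chrome L-shaped hex keys standing in a grey block 26 x 84 x 28, about 67 high in all, beside the gap; origin centre of its underside (mm).
- mallet: Bystander, loose: mallet lying down: blue head 100 long x 60 dia, wooden handle 240 long pointing to its -y; origin under the head (mm).
- tape: Bystander, loose: tape measure 65 x 35 x 60; origin centre of its underside (mm).
- glue: Bystander, loose: white glue bottle 56 dia x 160 high; origin centre of its underside (mm).
- pencil: Bystander, loose: flat carpenter's pencil 175 x 14 x 8; origin centre of its underside (mm).
- square: Bystander, loose: try square lying flat, wooden stock 20 x 110 x 18, steel blade reaching 140 to its +x; origin under the stock (mm).
Not all that is in view belongs to the job. Leave any green, orange or pink look-alike of the case alone.

How it is judged:
By the outcome, as a careful person would: the job done as asked, in the order asked, and still so for the second after the job is handed in, with the robot touching nothing.
It also fails if it takes over 64 s, if anything falls off the work surface, if the arm or the gripper's body presses on something with over 40 N, if the wrist force passes 120 N, or if a joint passes its speed limit or range.

## Working session

There is one attempt and no reset: what is moved stays moved. The work goes in short steps, Python scripts to look and compute and a shell command to move; the robot and the scene stay as the last step left them, time stands still between calls to the robot, and variables do not carry over. Pictures are saved under pics/ and viewed, and the job is handed in when it is done.

```bash
ls; mkdir -p pics; python3 - <<'E'
from workcell import bot
import cv2
for n in ["scene","top","wrist"]:
    im=bot.read_camera(n); cv2.imwrite(f"pics/{n}0.png",im[:,:,::-1])
s=bot.read_state(); print(s)
for n in ["scene","top","wrist"]: print(n,bot.camera_model(n))
E
```

```text
pics
{'time': 0.15, 'q': array([-1.29391787e+00,  2.64631485e-01,  1.60506821e+00,  5.57578248e-06,
        1.27371559e+00, -3.68701453e-02]), 'joint_vel': array([-0.00090697, -0.00139902, -0.00425365, -0.00010116,  0.00025992,
       -0.00017963]), 'joint_torque': array([ 3.97951180e-04, -5.15910745e+01, -3.67960882e+01, -6.26919956e-07,
        8.04041483e-03, -2.72596725e-05]), 'tool_pos': array([ 0.20826995, -0.64179237,  0.40360885]), 'tcp_rot': array([-3.10122773e+00, -4.90530886e-01,  3.34241117e-04]), 'wrist_force': array([0.33272939, 0.47958327, 0.48566397]), 'torque': array([ 0.03693468, -0.03263585, -0.00491524]), 'width': 0.9981225209633544}
scene {'intrinsics': array([[464.33367698,   0.        , 258.62273126],
       [  0.        , 464.33367698, 194.77117809],
       [  0.        ,   0.        ,   1.        ]]), 'rvec': array([ 0.89755886,  2.56385038, -1.00492657]), 'tvec': array([ 0.40905979, -0.19693151,  1.61788906])}
top {'intrinsics': array([[386.74693019,   0.        , 260.96112227],
       [  0.        , 386.74693019, 186.90603829],
       [  0.        ,   0.        ,   1.        ]]), 'rvec': array([ 2.17726374, -2.15602239,  0.12342836]), 'tvec': array([-0.03046522,  0.50004111,  1.47803766])}
wrist {'intrinsics': array([[297.31863964,   0.        , 259.20087819],
       [  0.        , 297.31863964, 190.06586804],
       [  0.        ,   0.        ,   1.        ]]), 'rvec': array([-2.3591358 ,  1.71318771,  0.23534344]), 'tvec': array([-0.67317604, -0.03559916,  0.37848301])}
```

View pics/top0.png

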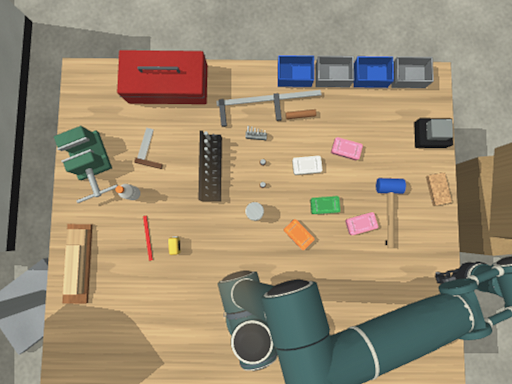

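View pics/scene0.png

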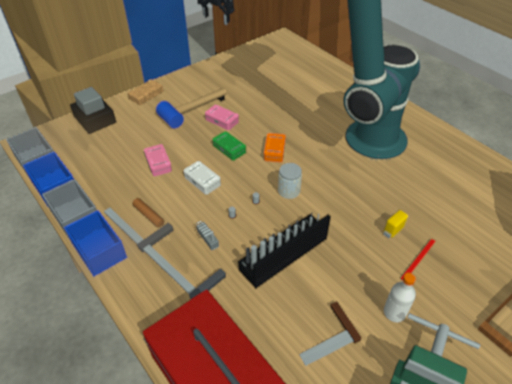

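View pics/wrist0.png

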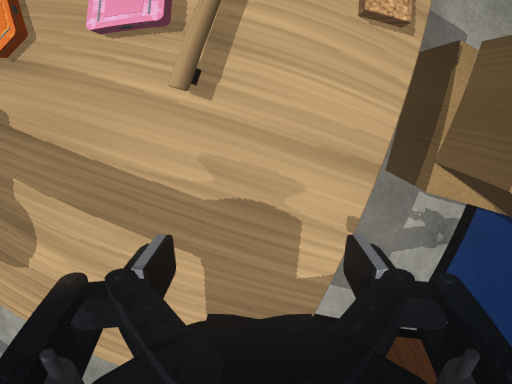

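```bash
cat > h.py <<'E'
import numpy as np, cv2
from scipy.spatial.transform import Rotation as R
def ray(m,px,z,fish=False):
    K=m["intrinsics"]; Rm=cv2.Rodrigues(np.array(m["rvec"]))[0]; t=np.array(m["tvec"])
    px=np.atleast_2d(px).astype(float)
    x=(px[:,0]-K[0,2])/K[0,0]; y=(px[:,1]-K[1,2])/K[1,1]
    if fish:
        r=np.hypot(x,y)+1e-12; d=np.c_[np.sin(r)*x/r,np.sin(r)*y/r,np.cos(r)]
    else: d=np.c_[x,y,np.ones_like(x)]
    d=d@Rm; c=-Rm.T@t
    return c+d*((z-c[2])/d[:,2])[:,None]
E
python3 - <<'E'
import cv2
a=cv2.imread("pics/top0.png"); cv2.imwrite("pics/top0c.png",cv2.resize(a[110:230,190:350],None,fx=5,fy=5,interpolation=cv2.INTER_CUBIC))
a=cv2.imread("pics/scene0.png"); cv2.imwrite("pics/scene0c.png",cv2.resize(a[130:280,150:350],None,fx=4,fy=4,interpolation=cv2.INTER_CUBIC))
E
```

```text
(no output)
```

View pics/top0c.png

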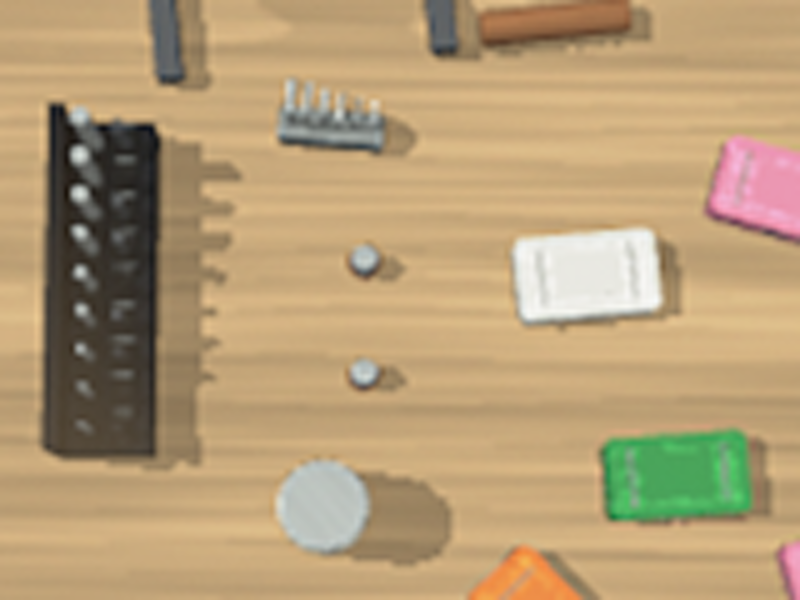

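View pics/scene0c.png

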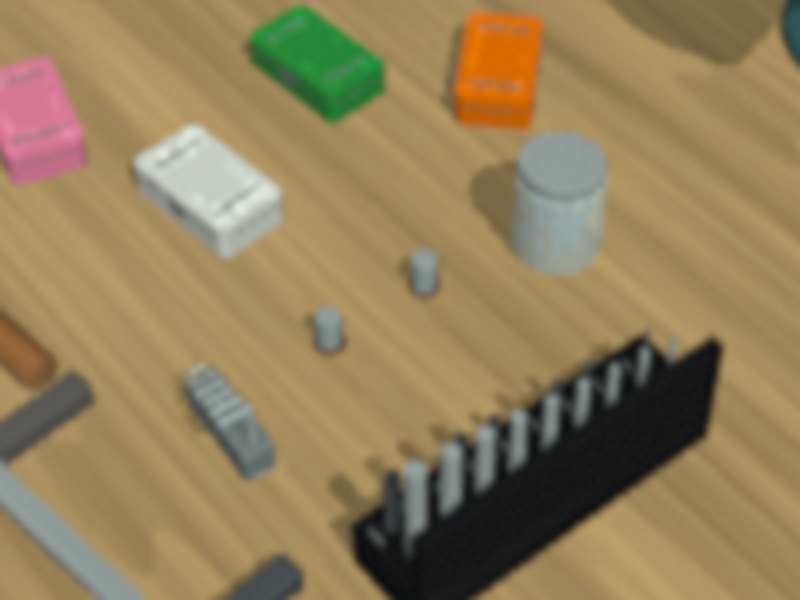

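```bash
python3 - <<'E'
from h import *
from workcell import bot
np.set_printoptions(precision=4,suppress=True)
m=bot.camera_model("top"); 
f=lambda p:(np.array(p)+.5)/5-.5+[190,110]
c=ray(m,f([(514,240),(657,230),(662,310),(521,322)]),.03); print(c, c.mean(0))
d=ray(m,f([(364,259),(363,372)]),.03); print(d,d.mean(0),np.linalg.norm(d[0]-d[1]))
print(ray(m,f([(157,125),(155,455)]),.045), ray(m,f([(323,506)]),.09))
for p in [((c[2]+c[1]-c[0]-c[3])),(d[0]-d[1])]: print(np.degrees(np.arctan2(p[1],p[0])))
print(-cv2.Rodrigues(m["rvec"])[0].T@m["tvec"])
E
```

```text
[[ 0.6169 -0.1477  0.03  ]
 [ 0.626  -0.26    0.03  ]
 [ 0.5626 -0.2634  0.03  ]
 [ 0.552  -0.1532  0.03  ]] [ 0.5894 -0.2061  0.03  ]
[[ 0.6006 -0.0302  0.03  ]
 [ 0.5115 -0.0303  0.03  ]] [ 0.556  -0.0302  0.03  ] 0.08910066464789484
[[0.7023 0.1325 0.045 ]
 [0.4441 0.1286 0.045 ]] [[ 0.4041 -0.0012  0.09  ]]
-84.93401685842123
0.024118433623058485
[ 0.3351 -0.0205  1.5241]
```

```bash
cat >> h.py <<'E'
def delta(s,pos,ydir):
    """tool-frame shift (cm) & turn to reach pos with tool pointing down and jaw (y) along ydir"""
    R0=R.from_rotvec(s["tcp_rot"]).as_matrix()
    z=np.array([0,0,-1.]); y=np.array([*ydir,0.]);y/=np.linalg.norm(y)
    T=np.c_[np.cross(y,z),y,z]
    return 100*R0.T@(np.array(pos)-s["tool_pos"]), R.from_matrix(R0.T@T).as_rotvec(), R0
E
python3 - <<'E'
from h import *
from workcell import bot
np.set_printoptions(precision=3,suppress=True)
s=bot.read_state()
for y in [(0,1),(0,-1),(1,0),(-1,0)]:
    print(y,*delta(s,(.67,-.206,.30),y)[:2])
print(delta(s,(.67,-.206,.3),(0,1))[2])
E
```

```text
(0, 1) [ 57.368 -27.183  10.415] [-0.    -0.003 -2.828]
(0, -1) [ 57.368 -27.183  10.415] [-0.002  0.     0.314]
(1, 0) [ 57.368 -27.183  10.415] [-0.002 -0.001 -1.257]
(-1, 0) [ 57.368 -27.183  10.415] [-0.001  0.002  1.885]
[[ 0.951  0.309 -0.   ]
 [ 0.309 -0.951  0.002]
 [ 0.    -0.002 -1.   ]]
```

```bash
python3 -m jog '[[[0.3,5,-2.4,0.9,0,0,0.03],[0.3,10,-4.7,1.8,0,0,0.06],[0.3,15,-7.1,2.7,0,0,0.09],[0.3,20,-9.5,3.6,0,0,0.12],[0.3,25,-11.8,4.5,0,0,0.15],[0.3,30,-14.2,5.5,0,0,0.18],[0.3,36,-17,6.5,0,0,0.21],[0.3,42,-20,7.5,0,0,0.24],[0.3,48,-22.7,8.5,0,0,0.27],[0.3,53,-25,9.5,0,0,0.3],[0.3,57.4,-27.2,10.5,0,0,0.314],[0.3,57.4,-27.2,10.5,0,0,0.314]]]'
python3 - <<'E'
from h import *
from workcell import bot
np.set_printoptions(precision=4,suppress=True)
s=bot.read_state()
im=bot.read_camera("wrist"); m=bot.camera_model("wrist"); cv2.imwrite("pics/w1.png",im[:,:,::-1]); print(m, s["width"],s["q"])
np.save("w1.npy",[m],allow_pickle=True)
print(*delta(s,(.67,-.206,.18),(0,-1))[:2])
E
```

```text
time: 1.65
tool_pos: [0.6722, -0.2024, 0.2976]
tcp_rot: [-3.14, -0.007, 0.003]
wrist_force: [-0.9, -0.4, 0.5]
width: 0.698
{'intrinsics': array([[297.3186,   0.    , 259.2009],
       [  0.    , 297.3186, 190.0659],
       [  0.    ,   0.    ,   1.    ]]), 'rvec': array([-2.0803,  2.072 ,  0.2852]), 'tvec': array([-0.2061,  0.6379,  0.4556])} 0.6980319572824865 [-0.3282  0.3918  1.64    0.0011  1.1122  1.2374]
[-0.1998  0.3736 11.7607] [-0.0017  0.0019  0.0046]
```

View pics/w1.png

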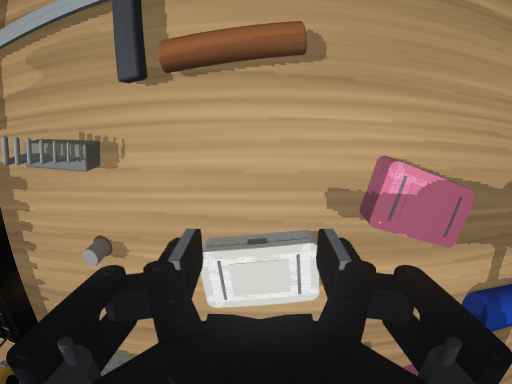

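```bash
python3 -m jog '[[[0.3,0,0.2,5,0,0,0],[0.3,0,0.2,10,0,0,0],[0.3,0,0.2,11.8,0,0,0],[0.3,0,0.2,11.8,0,0,0],[0.3,0,0.2,11.8,0,0,0]]]'
python3 - <<'E'
from h import *
from workcell import bot
np.set_printoptions(precision=4,suppress=True)
s=bot.read_state()
im=bot.read_camera("wrist"); m=bot.camera_model("wrist"); cv2.imwrite("pics/w2.png",im[:,:,::-1])
print(*delta(s,(.599,-.206,.18),(0,-1))[:2])
E
```

```text
time: 2.33
tool_pos: [0.6714, -0.2091, 0.1843]
tcp_rot: [3.14, -0.001, 0.006]
wrist_force: [0.6, -0.6, 0.3]
width: 0.702
[-7.244  -0.3018  0.4027] [ 0.0014 -0.0038 -0.0008]
```

View pics/w2.png

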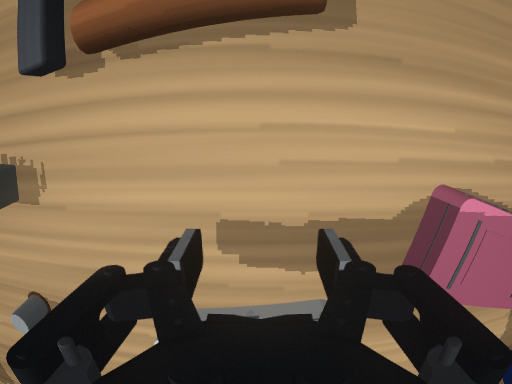

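```bash
python3 -m jog '[[[0.3,-1,-0.3,0.8,0,0,0],[0.3,-2,-0.3,0.8,0,0,0],[0.3,-2.6,-0.3,0.8,0,0,0],[0.3,-3.2,-0.3,0.8,0,0,0],[0.3,-3.8,-0.3,0.8,0,0,0],[0.3,-4.4,-0.3,0.8,0,0,0],[0.3,-5,-0.3,0.8,0,0,0],[0.3,-5.5,-0.3,0.8,0,0,0],[0.3,-6,-0.3,0.8,0,0,0],[0.3,-6.4,-0.3,0.8,0,0,0],[0.3,-6.4,-0.3,0.8,0,0,0]]]'
python3 - <<'E'
from h import *
from workcell import bot
np.set_printoptions(precision=4,suppress=True)
s=bot.read_state()
im=bot.read_camera("wrist"); a=bot.read_camera("top")[:,:,::-1]; 
w=im[:,:,::-1]
cv2.imwrite("pics/t3c.png",np.vstack([cv2.resize(a[120:210,240:350],(660,540),interpolation=cv2.INTER_CUBIC)]));cv2.imwrite("pics/w3.png",w)
print(*delta(s,(.599,-.206,.18),(0,-1))[:2])
E
```

```text
time: 3.75
tool_pos: [0.606, -0.2052, 0.1737]
tcp_rot: [-3.142, 0.0, 0.001]
wrist_force: [0.8, 0.1, 0.9]
width: 0.697
[-0.702   0.0849 -0.6252] [-0.      0.0005 -0.0002]
```

View pics/w3.png

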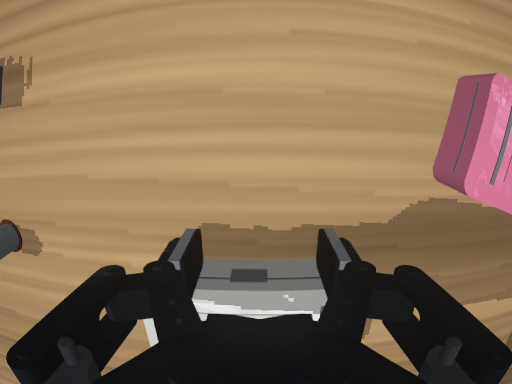

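View pics/t3c.png

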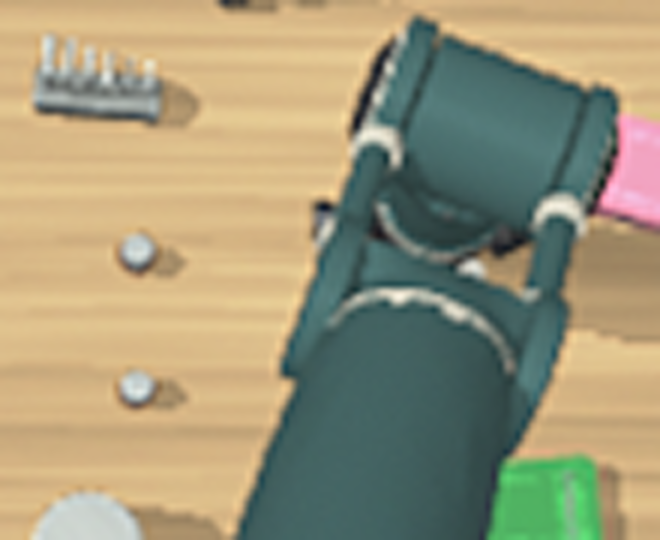

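```bash
python3 - <<'E'
from h import *
from workcell import bot
np.set_printoptions(precision=4,suppress=True)
m=bot.camera_model("wrist")
w=cv2.imread("pics/w3.png"); cv2.imwrite("pics/w3c.png",cv2.resize(w[220:350,140:380],None,fx=3.3,fy=3.3,interpolation=cv2.INTER_CUBIC))
print(ray(m,[(205,258),(320,258)],0,True)); print(ray(m,[(205,291),(320,291)],.03,True))
print(ray(m,[(10,237)],.03,True))
E
```

```text
[[ 0.5945 -0.1749  0.    ]
 [ 0.5945 -0.238   0.    ]]
[[ 0.5934 -0.1798  0.03  ]
 [ 0.5933 -0.2326  0.03  ]]
[[ 0.6141 -0.0649  0.03  ]]
```

View pics/w3c.png

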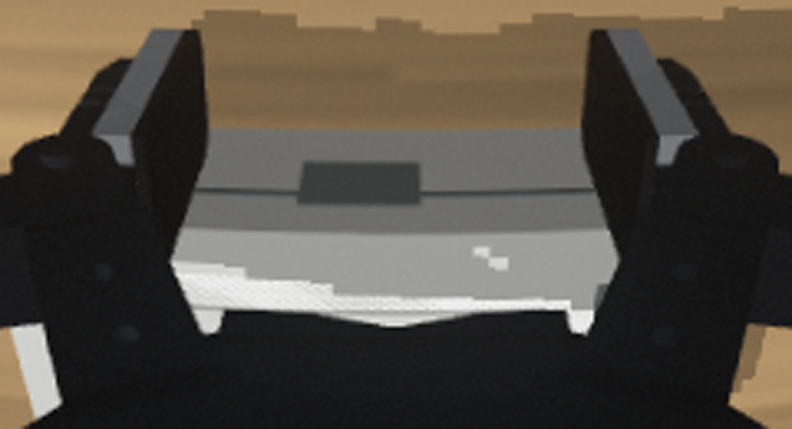

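```bash
python3 -m jog '[[[0.3,-0.4,0,0,0,0,0],[0.3,-0.7,0,0,0,0,0],[0.3,-0.7,0,0,0,0,0],[0.3,-0.7,0,0,0,0,0],[0.3,0.8,0,0,0,0,0],[0.3,0.8,0,-3,0,0,0],[0.3,0.8,0,-8,0,0,0],[0.45,-1,-1,-9,0,0,-0.18],[0.45,-2.5,3,-9,0,0,-0.36],[0.45,-4,5,-9,0,0,-0.54],[0.5,-5,8,-9,0,0,-0.72],[0.5,-5,9.5,-9,0,0,-0.9]]]'
python3 -m jog '[[[0.5,0,0,0,0,0,-0.18],[0.5,0,0,0,0,0,-0.36],[0.5,0,0,0,0,0,-0.54],[0.5,0,0,0,0,0,-0.67],[0.5,0,0,0,0,0,-0.67]]]'
python3 - <<'E'
from h import *
from workcell import bot
np.set_printoptions(precision=4,suppress=True)
s=bot.read_state()
im=bot.read_camera("wrist");m=bot.camera_model("wrist"); a=bot.read_camera("top")[:,:,::-1]; 
w=im[:,:,::-1]
cv2.imwrite("pics/w4.png",w);cv2.imwrite("pics/t4.png",a)
cv2.imwrite("pics/w4c.png",cv2.resize(w,None,fx=1.56,fy=1.56,interpolation=cv2.INTER_CUBIC))
print(*delta(s,(.556,-.31,.18),(1,0))[:2]); print(-cv2.Rodrigues(m["rvec"])[0].T@m["tvec"],s["q"],s["width"])
E
```

```text
time: 5.35
tool_pos: [0.5562, -0.3015, 0.2636]
tcp_rot: [-2.826, -1.373, 0.001]
wrist_force: [0.0, 0.0, 0.3]
width: 0.499
time: 5.98
tool_pos: [0.5569, -0.3002, 0.2635]
tcp_rot: [-2.224, -2.219, 0.0]
wrist_force: [-0.9, 0.3, 0.6]
width: 0.495
[-0.9823 -0.0893  8.3531] [-0.0002 -0.0001 -0.0023]
[ 0.5562 -0.2322  0.2326] [-0.5337  0.3046  1.8271  0.      1.0101 -0.5315] 0.4946271301690246
```

View pics/w4c.png

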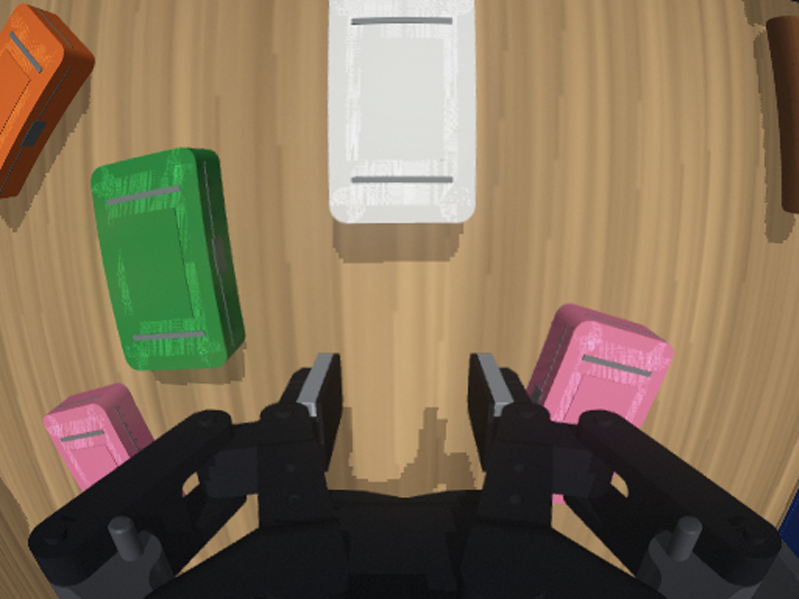

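View pics/t4.png

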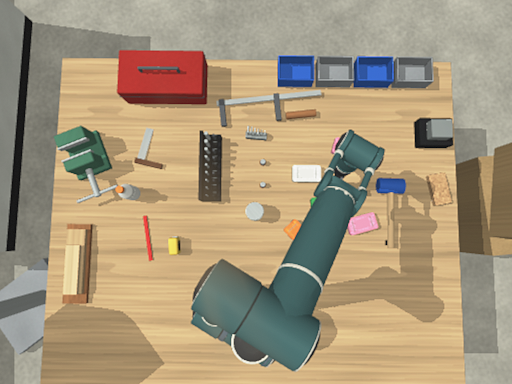

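```bash
python3 - <<'E'
from h import *
from workcell import bot
np.set_printoptions(precision=4,suppress=True)
m=bot.camera_model("wrist"); a=cv2.imread("pics/w4.png"); 
f=lambda p:(np.array(p)+.5)/1.56-.5
print(ray(m,f([(330,190),(475,190),(329,40),(474,40),(400,222)]),.03,True))
t=cv2.imread("pics/t4.png");cv2.imwrite("pics/t4c.png",cv2.resize(t[140:205,190:340],None,fx=5.3,fy=5.3,interpolation=cv2.INTER_CUBIC))
E
```

```text
[[ 0.5235 -0.2396  0.03  ]
 [ 0.5868 -0.2398  0.03  ]
 [ 0.5233 -0.1719  0.03  ]
 [ 0.5864 -0.1722  0.03  ]
 [ 0.554  -0.2542  0.03  ]]
```

View pics/t4c.png

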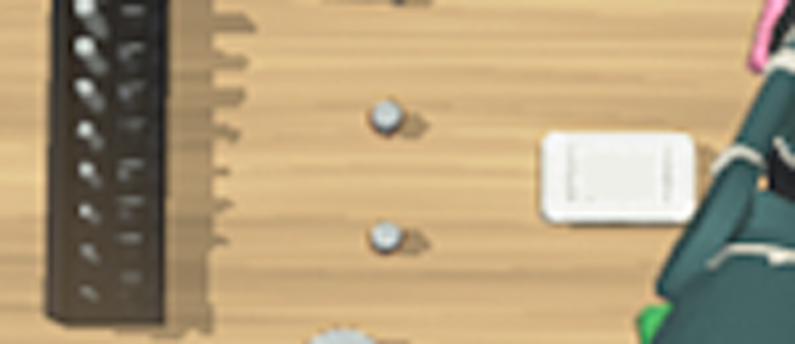

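```bash
python3 -m jog '[[[0.68,0,-0.1,4,0,0,0],[0.68,0,-0.1,7,0,0,0],[0.68,0,-0.1,8.5,0,0,0],[0.68,0,-0.1,8.5,0,0,0],[0.68,1,-0.1,8.5,0,0,0],[0.68,2,-0.1,8.5,0,0,0],[0.68,3,-0.1,8.5,0,0,0],[0.68,4,-0.1,8.5,0,0,0],[0.68,4.8,-0.1,8.5,0,0,0],[0.68,5.6,-0.1,8.5,0,0,0],[0.68,6.4,-0.1,8.5,0,0,0],[0.68,6.4,-0.1,8.5,0,0,0]]]'
cat > look.py <<'E'
from h import *
from workcell import bot
import sys
np.set_printoptions(precision=4,suppress=True)
s=bot.read_state()
im=bot.read_camera("wrist");m=bot.camera_model("wrist"); a=bot.read_camera("top")[:,:,::-1]; n=sys.argv[1]
cv2.imwrite(f"pics/w{n}.png",cv2.resize(im[:,:,::-1],None,fx=1.56,fy=1.56,interpolation=cv2.INTER_CUBIC))
cv2.imwrite(f"pics/t{n}c.png",cv2.resize(a[140:205,190:340],None,fx=5.3,fy=5.3,interpolation=cv2.INTER_CUBIC))
print(s["time"],s["tool_pos"],s["width"],s["wrist_force"],delta(s,(.556,.0,.18),(1,0))[:2])
E
python3 look.py 5
```

```text
time: 7.58
tool_pos: [0.5551, -0.2351, 0.1783]
tcp_rot: [-2.221, -2.219, -0.0]
wrist_force: [-1.3, -0.8, -0.5]
width: 0.318
7.575 [ 0.5551 -0.2351  0.1783] 0.31771827212616827 [-1.2651 -0.8187 -0.474 ] (array([23.5125,  0.0683, -0.1387]), array([-0.001 , -0.0013, -0.0007]))
```

View pics/w5.png

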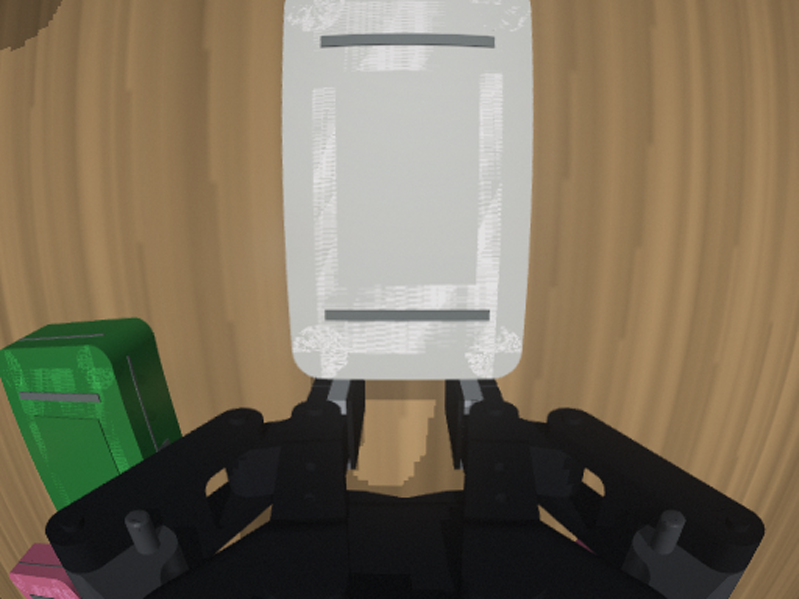

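View pics/t5c.png

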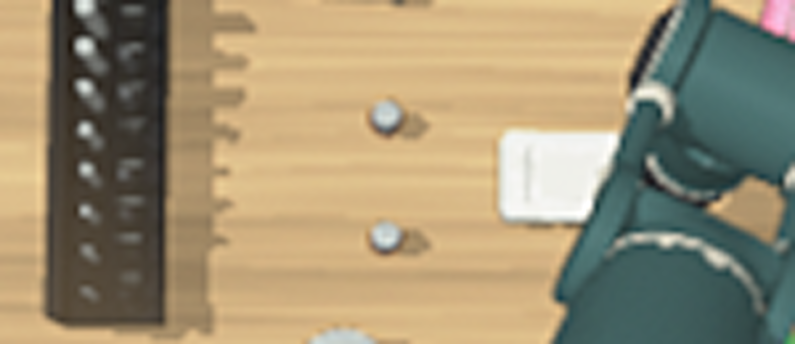

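```bash
python3 - <<'E'
from h import *
from workcell import bot
np.set_printoptions(precision=4,suppress=True)
m=bot.camera_model("wrist"); s=bot.read_state()
f=lambda p:(np.array(p)+.5)/1.56-.5
c=-cv2.Rodrigues(m["rvec"])[0].T@m["tvec"]
for p in [(235,412),(55,520),(262,425),(300,412),(340,385),(315,385),(490,385)]:
    q=ray(m,[f(p)],0,True)[0]; d=q-c
    for yy in (-.2351,-.224): print(p,yy,c+d*(yy-c[1])/d[1])
E
```

```text
(235, 412) -0.2351 [ 0.503  -0.2351  0.0311]
(235, 412) -0.224 [ 0.5114 -0.224   0.0501]
(55, 520) -0.2351 [ 0.4759 -0.2351  0.0887]
(55, 520) -0.224 [ 0.4888 -0.224   0.0983]
(262, 425) -0.2351 [ 0.5135 -0.2351  0.0376]
(262, 425) -0.224 [ 0.5202 -0.224   0.0555]
(300, 412) -0.2351 [ 0.523  -0.2351  0.0291]
(300, 412) -0.224 [ 0.5281 -0.224   0.0485]
(340, 385) -0.2351 [ 0.5325 -0.2351  0.0103]
(340, 385) -0.224 [ 0.5361 -0.224   0.0328]
(315, 385) -0.2351 [ 0.5242 -0.2351  0.0107]
(315, 385) -0.224 [ 0.5291 -0.224   0.0331]
(490, 385) -0.2351 [ 0.582  -0.2351  0.0106]
(490, 385) -0.224 [ 0.5774 -0.224   0.033 ]
```

```bash
python3 -m jog '[[[0.68,-0.4,0,0,0,0,0],[0.68,-0.4,0,-0.8,0,0,0],[0.68,-0.4,0,-0.8,0,0,0],[0.68,0.3,0,-0.8,0,0,0],[0.68,1,0,-0.8,0,0,0],[0.68,1.8,0,-0.8,0,0,0],[0.68,2.6,0,-0.8,0,0,0],[0.68,3.4,0,-0.8,0,0,0],[0.68,4.2,0,-0.8,0,0,0],[0.68,5,0,-0.8,0,0,0],[0.68,5.5,0,-0.8,0,0,0],[0.68,5.5,0,-0.8,0,0,0]]]'
python3 look.py 6
```

```text
time: 9.18
tool_pos: [0.5551, -0.1802, 0.1862]
tcp_rot: [-2.221, -2.219, -0.0]
wrist_force: [0.1, 0.5, 0.1]
width: 0.323
9.175 [ 0.5551 -0.1802  0.1862] 0.32331056100851246 [0.0826 0.5216 0.1138] (array([18.0176,  0.0779,  0.6418]), array([-0.0013, -0.0014, -0.0008]))
```

View pics/w6.png

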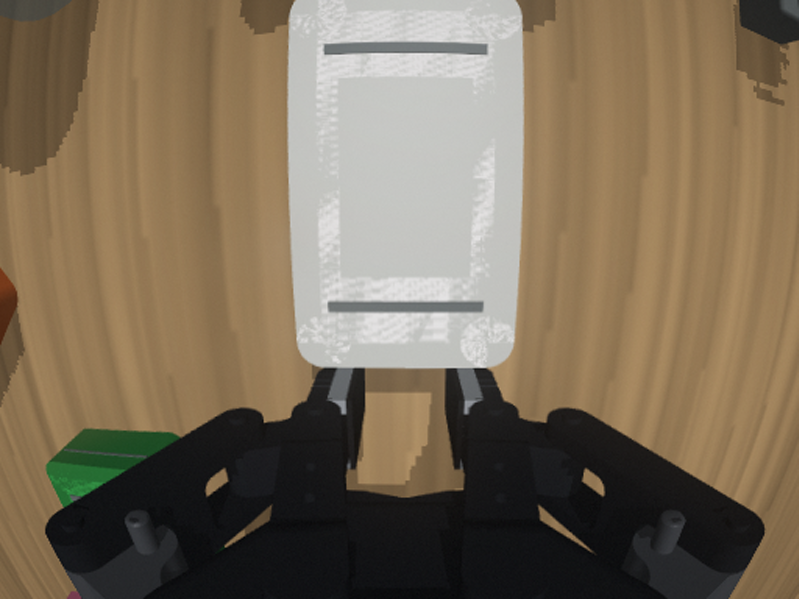

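View pics/t6c.png

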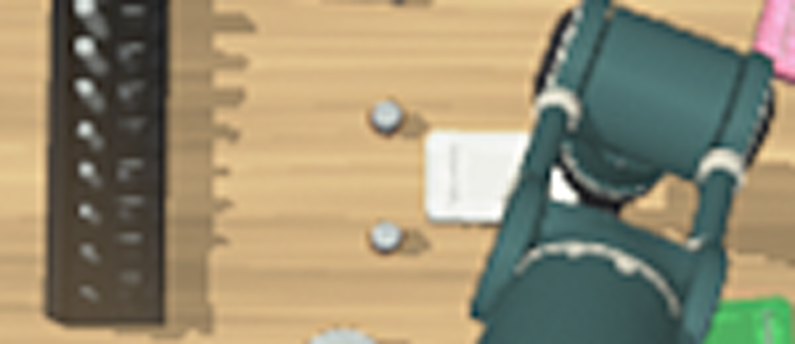

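```bash
python3 -m jog '[[[0.68,0.6,0,0,0,0,0],[0.68,1.1,0,0,0,0,0],[0.68,1.6,0,0,0,0,0],[0.68,2.1,0,0,0,0,0],[0.68,2.6,0,0,0,0,0],[0.68,3.1,0,0,0,0,0],[0.68,3.6,0,0,0,0,0],[0.68,3.6,0,0,0,0,0]]]'
python3 look.py 7
```

```text
time: 10.28
tool_pos: [0.5556, -0.1446, 0.1868]
tcp_rot: [-2.222, -2.22, -0.001]
wrist_force: [0.4, 0.7, 0.7]
width: 0.325
10.275 [ 0.5556 -0.1446  0.1868] 0.32496410622637323 [0.3844 0.6964 0.7059] (array([14.4562,  0.0346,  0.6859]), array([ 0.0001, -0.0004, -0.0007]))
```

View pics/w7.png

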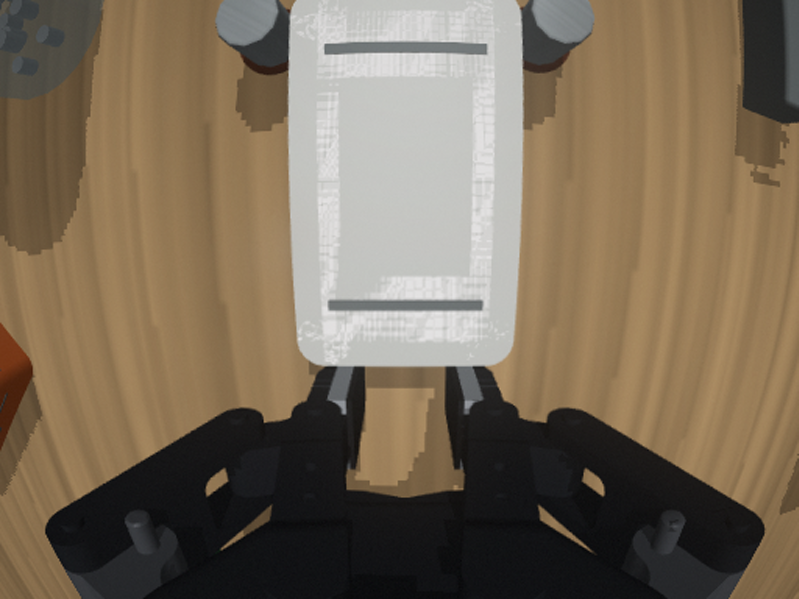

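View pics/t7c.png

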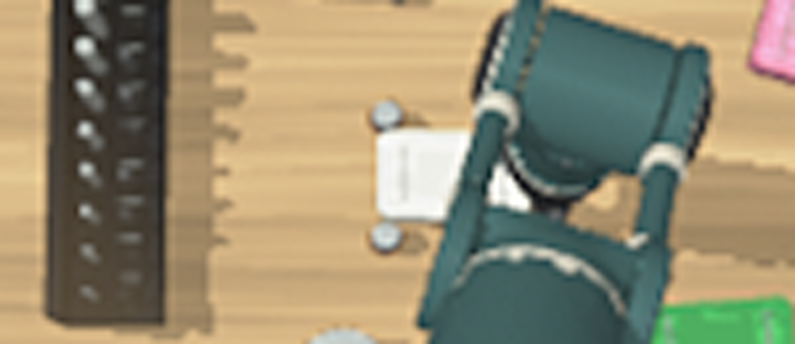

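```bash
python3 -m jog '[[[0.68,0.7,0,0,0,0,0],[0.68,1.4,0,0,0,0,0],[0.68,2.1,0,0,0,0,0],[0.68,2.8,0,0,0,0,0],[0.68,3.5,0,0,0,0,0],[0.68,4.2,0,0,0,0,0],[0.68,4.9,0,0,0,0,0],[0.68,5.6,0,0,0,0,0],[0.68,6.3,0,0,0,0,0],[0.68,7,0,0,0,0,0],[0.68,7.5,0,0,0,0,0],[0.68,7.5,0,0,0,0,0]]]'
python3 look.py 8
```

```text
time: 11.88
tool_pos: [0.5552, -0.0693, 0.1863]
tcp_rot: [-2.221, -2.219, -0.0]
wrist_force: [0.2, -1.3, -0.4]
width: 0.318
11.875 [ 0.5552 -0.0693  0.1863] 0.31768716292702864 [ 0.2457 -1.274  -0.4277] (array([6.9324, 0.0701, 0.6363]), array([-0.001 , -0.0011, -0.0009]))
```

View pics/w8.png

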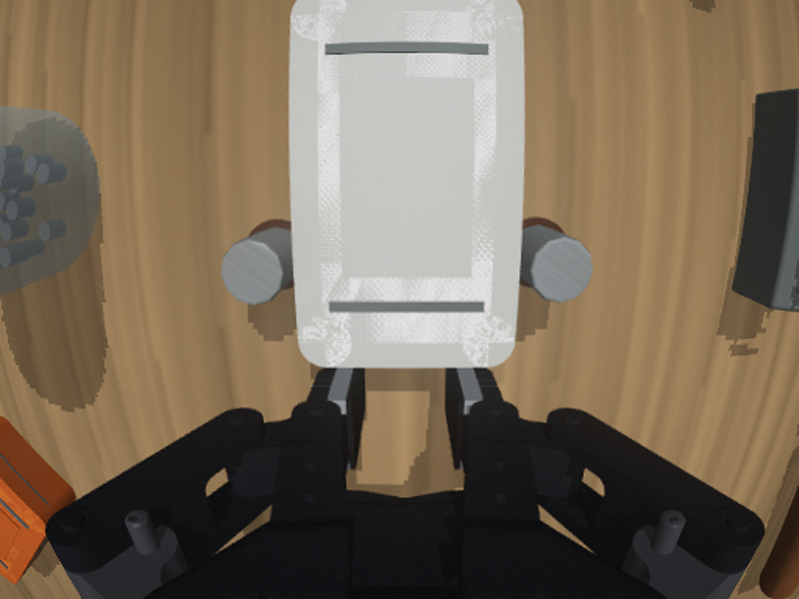

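View pics/t8c.png

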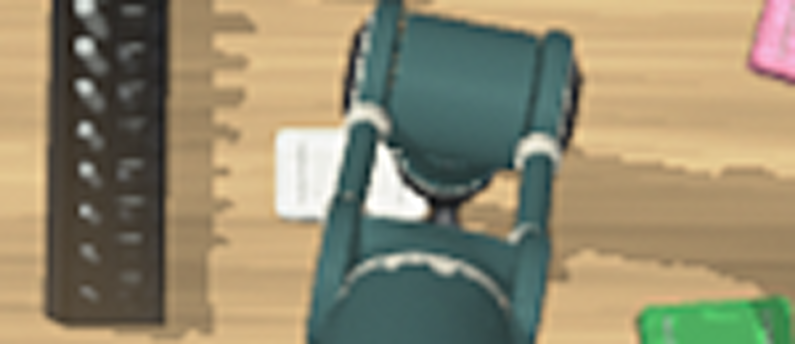

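```bash
python3 -m jog '[[[0.68,0.5,0,0,0,0,0],[0.68,1,0,0,0,0,0],[0.68,1.5,0,0,0,0,0],[0.68,1.9,0,0,0,0,0],[0.68,1.9,0,0,0,0,0]]]'
python3 look.py 9
python3 -m jog '[[[0.68,0.4,0,0,0,0,0],[0.68,0.8,0,0,0,0,0],[0.68,1.2,0,0,0,0,0],[0.68,1.2,0,0,0,0,0]]]'
```

```text
time: 12.6
tool_pos: [0.5556, -0.0506, 0.1868]
tcp_rot: [-2.222, -2.22, -0.001]
wrist_force: [-0.2, 0.1, 0.1]
width: 0.32
12.6 [ 0.5556 -0.0506  0.1868] 0.3196117241310484 [-0.2036  0.0774  0.1055] (array([5.0615, 0.0317, 0.6784]), array([ 0.0001, -0.0004, -0.0007]))
time: 13.2
tool_pos: [0.5557, -0.0387, 0.1868]
tcp_rot: [-2.222, -2.22, -0.001]
wrist_force: [-0.2, -0.4, 0.2]
width: 0.32
```

View pics/w9.png

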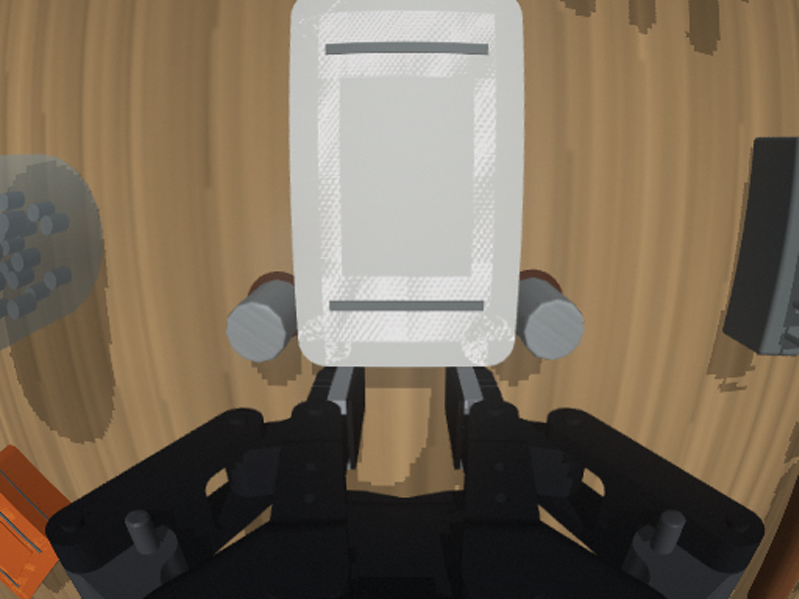

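```bash
python3 -m jog '[[[0.68,0.4,0,0,0,0,0],[0.68,0.8,0,0,0,0,0],[0.68,1.2,0,0,0,0,0],[0.68,1.7,0,0,0,0,0],[0.68,2.2,0,0,0,0,0],[0.68,2.7,0,0,0,0,0],[0.68,3.2,0,0,0,0,0],[0.68,3.6,0,0,0,0,0],[0.68,3.6,0,0,0,0,0]]]'
python3 look.py 10
```

```text
time: 14.32
tool_pos: [0.5555, -0.0025, 0.1865]
tcp_rot: [-2.222, -2.22, -0.001]
wrist_force: [-0.5, 0.3, 0.1]
width: 0.32
14.325 [ 0.5555 -0.0025  0.1865] 0.3198561425209813 [-0.5375  0.2915  0.1057] (array([0.2519, 0.0512, 0.6496]), array([-0.0003, -0.0008, -0.001 ]))
```

View pics/w10.png

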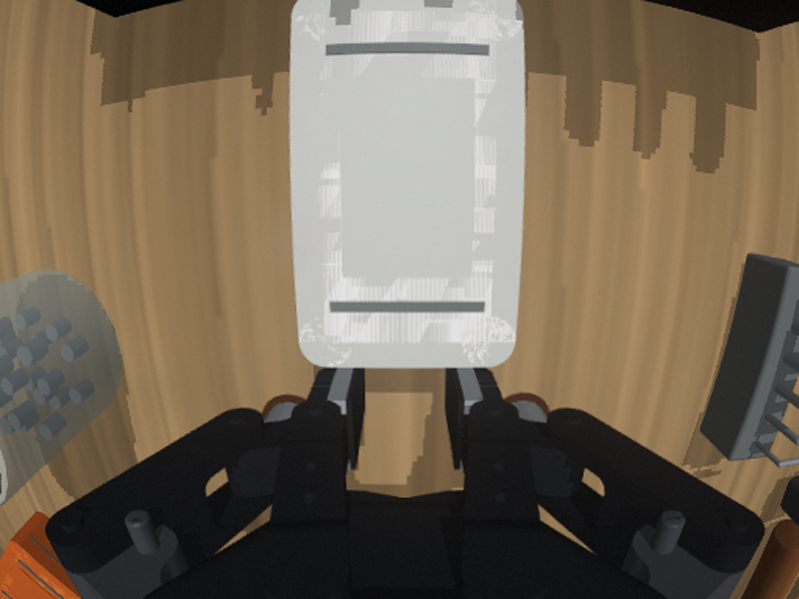

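View pics/t10c.png

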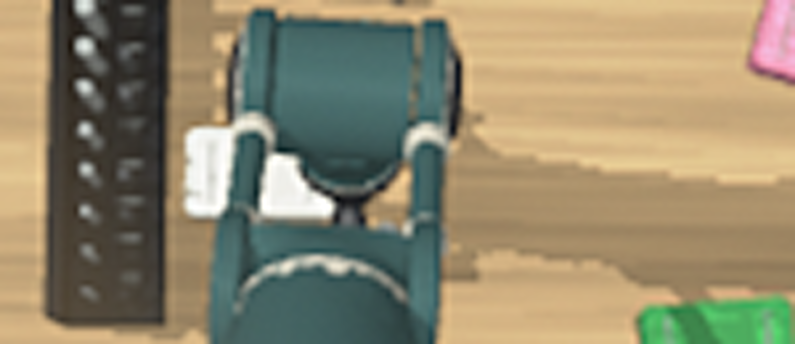

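```bash
python3 -m jog '[[[0.68,0.4,0,0,0,0,0],[0.68,0.7,0,0,0,0,0],[0.68,0.9,0,0,0,0,0],[0.68,0.9,0,0,0,0,0]]]'
for i in 1 2; do python3 -m jog '[[[0.68,0.1,0,0,0,0,0],[0.68,0.2,0,0,0,0,0],[0.68,0.2,0,0,0,0,0]]]'; done
```

```text
time: 14.92
tool_pos: [0.5556, 0.0062, 0.1867]
tcp_rot: [-2.222, -2.22, -0.0]
wrist_force: [1.2, -0.7, -0.2]
width: 0.317
time: 15.3
tool_pos: [0.5557, 0.0079, 0.1867]
tcp_rot: [2.223, 2.22, 0.0]
wrist_force: [-0.8, -1.1, -0.8]
width: 0.317
time: 15.68
tool_pos: [0.5557, 0.01, 0.1867]
tcp_rot: [-2.223, -2.22, -0.0]
wrist_force: [0.7, -0.5, 0.5]
width: 0.323
```

```bash
python3 -m jog '[[[0.68,0.1,0,0,0,0,0],[0.68,0.2,0,0,0,0,0],[0.68,0.2,0,0,0,0,0]]]'; python3 look.py 11
```

```text
time: 16.05
tool_pos: [0.5557, 0.012, 0.1867]
tcp_rot: [-2.222, -2.22, -0.0]
wrist_force: [-0.1, -1.7, 0.2]
width: 0.324
16.05 [0.5557 0.012  0.1867] 0.3237684664663275 [-0.1161 -1.7265  0.1592] (array([-1.1992,  0.0347,  0.6708]), array([ 0.    , -0.0001, -0.0009]))
```

View pics/t11c.png

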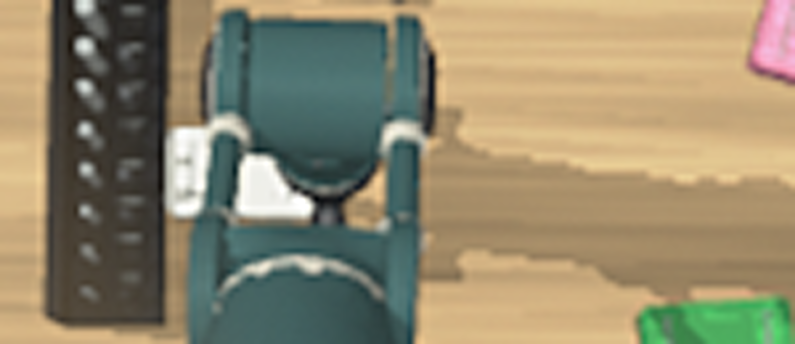

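View pics/w11.png

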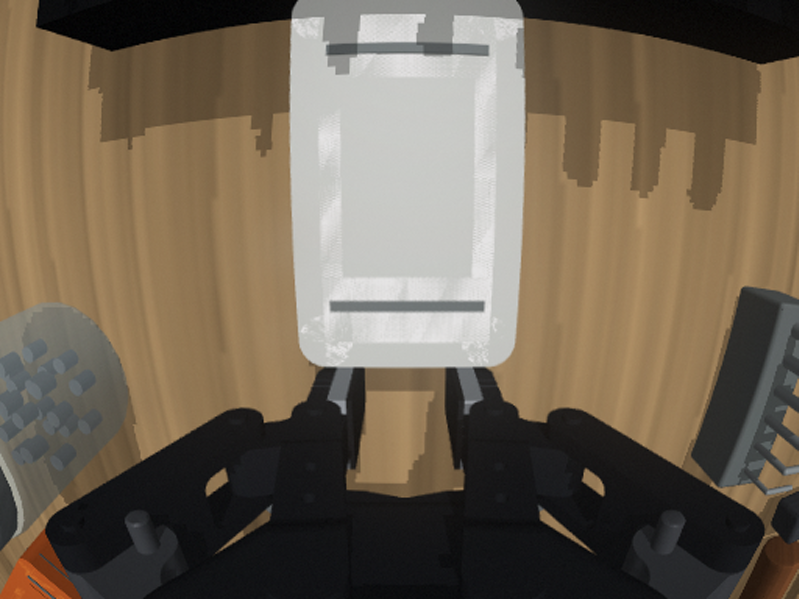

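```bash
python3 - <<'E'
from h import *
from workcell import bot
np.set_printoptions(precision=4,suppress=True)
m=bot.camera_model("wrist")
f=lambda p:(np.array(p)+.5)/1.56-.5
print(ray(m,f([(112,50),(250,24),(570,23),(762,63)]),0,True))
E
python3 -m jog '[[[0.68,0.1,0,0,0,0,0],[0.68,0.15,0,0,0,0,0],[0.68,0.15,0,0,0,0,0]]]'
python3 -m jog '[[[0.68,0.05,0,0,0,0,0],[0.68,0.1,0,0,0,0,0],[0.68,0.1,0,0,0,0,0]]]'
```

```text
[[0.4428 0.1351 0.    ]
 [0.5014 0.135  0.    ]
 [0.6126 0.1359 0.    ]
 [0.7034 0.1375 0.    ]]
time: 16.52
tool_pos: [0.5557, 0.0134, 0.1867]
tcp_rot: [2.223, 2.22, 0.0]
wrist_force: [0.6, -1.6, -0.0]
width: 0.317
time: 16.9
tool_pos: [0.5557, 0.0142, 0.1867]
tcp_rot: [2.222, 2.22, -0.001]
wrist_force: [-0.3, -4.0, 0.4]
width: 0.319
```

```bash
python3 -m jog '[[[0.68,0.05,0,0,0,0,-0.005],[0.68,0.1,0,0,0,0,-0.009],[0.68,0.1,0,0,0,0,-0.009]]]'
python3 look.py 12
```

```text
time: 17.27
tool_pos: [0.5563, 0.0145, 0.1868]
tcp_rot: [2.21, 2.229, 0.0]
wrist_force: [2.0, -7.9, -1.8]
width: 0.32
17.275 [0.5563 0.0145 0.1868] 0.3200144120599183 [ 2.0148 -7.8812 -1.7984] (array([-1.4498, -0.0395,  0.6857]), array([0.0018, 0.0016, 0.0083]))
```

View pics/w12.png

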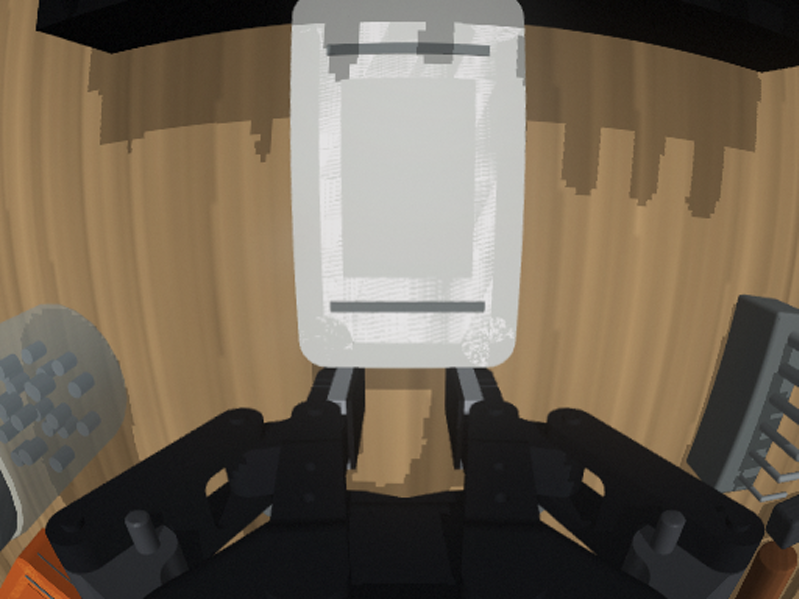

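```bash
python3 - <<'E'
from h import *
from workcell import bot
np.set_printoptions(precision=4,suppress=True)
m=bot.camera_model("wrist")
f=lambda p:(np.array(p)+.5)/1.56-.5
p=ray(m,f([(112,52),(762,72)]),0,True); print(p,np.arctan2(*(p[1]-p[0])[[1,0]]))
q=ray(m,f([(330,367),(490,367)]),.03,True);print(q,np.arctan2(*(q[1]-q[0])[[1,0]]))
q=ray(m,f([(330,307),(485,307)]),.03,True);print(q,np.arctan2(*(q[1]-q[0])[[1,0]]))
q=ray(m,f([(292,100),(300,330),(525,100),(516,330)]),.03,True);print(q)
E
```

```text
[[0.4429 0.1353 0.    ]
 [0.703  0.1371 0.    ]] 0.006698073567286552
[[0.5334 0.0255 0.03  ]
 [0.5812 0.0258 0.03  ]] 0.006511186473567735
[[0.5342 0.0443 0.03  ]
 [0.5785 0.0446 0.03  ]] 0.008009300399938874
[[0.5244 0.1026 0.03  ]
 [0.5249 0.0371 0.03  ]
 [0.5878 0.1033 0.03  ]
 [0.5882 0.0376 0.03  ]]
```

```bash
python3 -m jog '[[[0.68,0.05,0,0,0,0,0],[0.68,0.1,0,0,0,0,0],[0.68,0.1,0,0,0,0,0]]]'
python3 -m jog '[[[0.68,-0.4,0,0,0,0,0],[0.68,-1.2,0,0,0,0,0],[0.68,-1.2,0,-3,0,0,0],[0.68,-1.2,0,-8,0,0,0],[0.68,-3,0,-13,0,0,0],[0.68,-7,0,-15,0,0,0],[0.68,-12,0,-15,0,0,0],[0.68,-17,0,-15,0,0,0],[0.68,-22,0,-15,0,0,0],[0.68,-22,0,-15,0,0,0],[0.68,-22,0,-15,0,0,0]]]'
python3 look.py 13; python3 - <<'E'
from workcell import bot
import cv2
a=bot.read_camera("top");cv2.imwrite("pics/t13.png",a[:,:,::-1])
a=bot.read_camera("scene");cv2.imwrite("pics/s13.png",cv2.resize(a[150:290,150:350,::-1],None,fx=4,fy=4,interpolation=cv2.INTER_CUBIC))
E
```

```text
time: 17.75
tool_pos: [0.5563, 0.0148, 0.1868]
tcp_rot: [2.209, 2.229, -0.001]
wrist_force: [1.5, -11.5, -1.1]
width: 0.319
time: 19.12
tool_pos: [0.5572, -0.2035, 0.3363]
tcp_rot: [-2.213, -2.228, -0.001]
wrist_force: [-0.3, -0.2, -0.1]
width: 0.318
19.125 [ 0.5572 -0.2035  0.3363] 0.3178401130281368 [-0.2581 -0.186  -0.0999] (array([20.3292,  0.0376, 15.6596]), array([-0.0006, -0.0012,  0.0071]))
```

View pics/t13c.png

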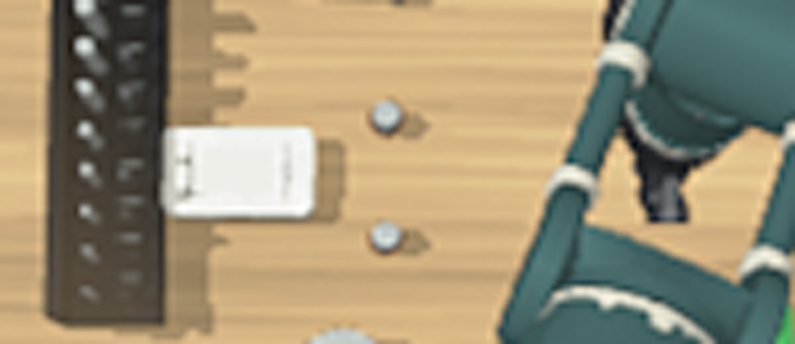

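View pics/s13.png

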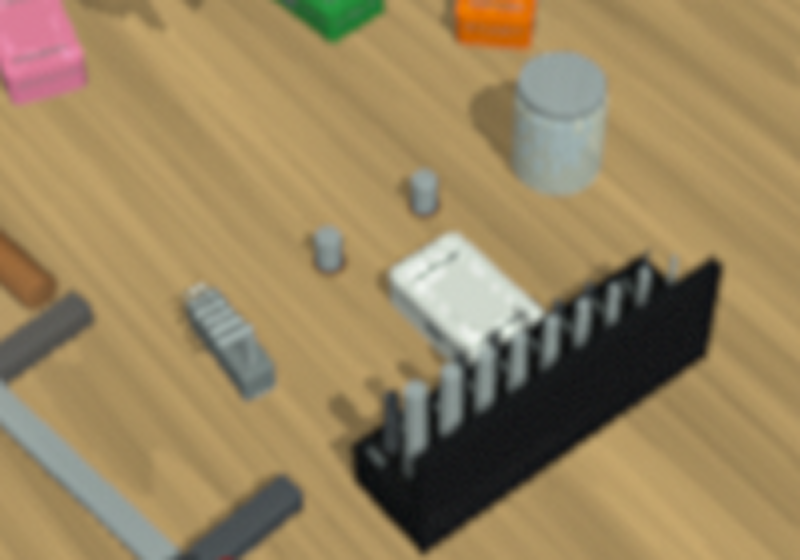

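View pics/t13.png

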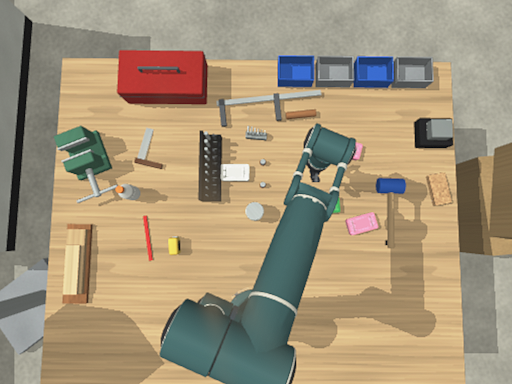

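View pics/w13.png

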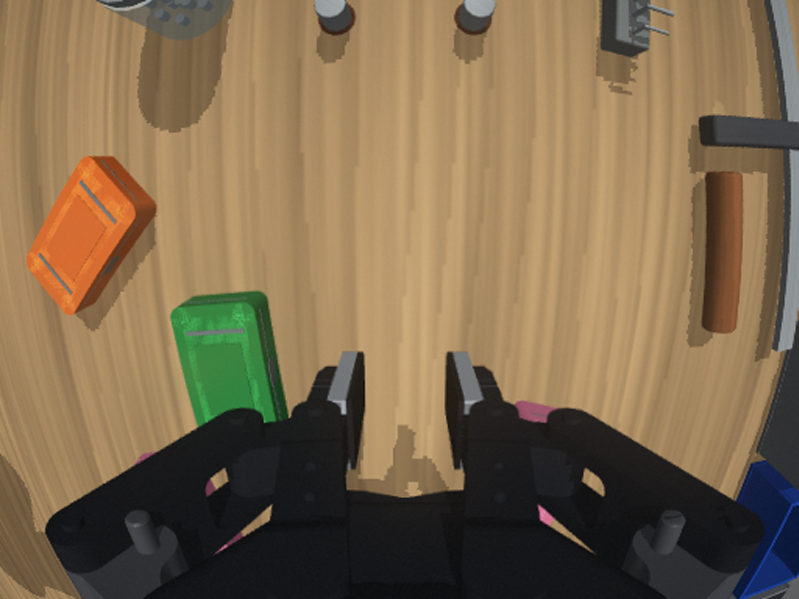

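The top view shows the case (crop u 164–315, v 126–217) against the rack face and past the dogs. The jar, hex set and look-alikes sit at their original pixels.

```bash
python3 -c "
from workcell import bot
print(bot.finish_job())"
```

```text
the job is handed in; nothing more can be done
None
```

The white case has come right through the gap, and its leading end sits flush against the front of the rack. I handed the job in at about 19 s of the allowed 64 s.

- **Lining up:** I pushed the case sideways with two spread fingertips until it was square and centred on the gap.
- **Pushing through:** I then pushed it from behind with two fingertips. No force showed up in the gap, so it did not seem to touch the dogs. It was never gripped or lifted.
- **Seating:** Contact with the rack built up steadily to 11.5 N. Just before the last 1 mm of push, the case and the rack face agreed in angle to within about 0.1°. Then I backed the gripper away, clear of everything.

**Final check:** The pictures show the case against the rack and clear of the dogs. The jar, hex set and coloured look-alikes showed no visible movement. In the last top view the arm partly hid the nearer pink and green cases.

**Disagreement:** My first estimate from the top camera put the rack face about 5 mm too near, at y ≈ 0.130 m. The wrist camera and the contact point put it at about 0.136 m, so I seated the case by force and the close view.

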